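Clamp the silver-leafed panel in its jig

TASK

Push the silver-leafed panel along its channel in the plywood jig until its end sits snugly against the wooden stop, then flip the red clamp handle over its centre so that the clamp snaps down onto the panel and stays there. Only push things: do not lift the panel, leave the jar, beaker and bowl undisturbed, and finish clear of everything.

Things in the scene. Friction and masses are not known exactly. Their poses are not given: they have to be found in the camera images.
- jig: Fixed plywood jig flat on the table, 150 (its x) by 400 mm (its y), board 12 mm thick; origin at the centre of its underside. A channel runs along its y between wooden rails (x = +-57 to +-73, y = -200 to +60, tops 24 mm above the table), closed at +y by the wooden stop bar (y = 60 to 74, top 34 mm above the table), open at -y. Turned up to 23 degrees from the robot's axes. Clamp behind the stop.
- stop (a point): Middle of the stop's face that the panel must touch, at the level of the jig board's upper face (12 mm above the table); jig coordinates (0, 60, 12) mm; axes as the jig's, +y pointing into the stop.
- panel_lead (a point): Middle of the lower edge of the panel's leading (+y) end, which faces the stop. The panel is a loose black board 110 (x) by 160 (y) by 18 mm thick, about 0.3 kg, topped with silver leaf squares; it lies on the jig board between the rails with 2 mm play each side, 35 to 65 mm short of the stop at the start. Axes as the panel's, +y towards the stop.
- panel_trail (a point): Middle of the panel's trailing end face (-y end), half-way up its 18 mm thickness (21 mm above the table): where to push it towards +y.
- clamp (a joint): Angle of the spring-loaded over-centre clamp lever, rad: 0 = open (start), about 1.0 = down on the panel, end stop 1.07. A spring drives it from the centre (0.5) to either end, so it snaps; about 5 N near the handle's end starts it, falling to nothing at the centre. Push the handle towards jig -y to close. Handle and pressing arm are one rigid V.
- hinge (a point): Centre of the clamp's level hinge (along jig x), 55 mm above the table, jig coordinates (0, 95, 55) mm; axes as the jig's. It sits between two blue bracket plates, 40 mm wide over all, y = 73 to 117, tops 64 mm above the table.
- handle_end (a point): Round end of the handle, 95 mm from the hinge; the outer 55 mm is a red grip 20 mm thick, below it a 12 mm steel bar. Open, the handle leans 0.5 rad from upright to jig +y, this end 138 mm above the table and 46 mm past the hinge, and the arm with its rubber pad stands up towards -y. Closed, it leans 0.5 rad to -y and the arm lies level over the stop, pad on the panel.
- jar: Loose amber glass jar with white cap, 56 mm across, 75 mm high, standing beside the jig; origin at the centre of its underside. To be left alone.
- beaker: Loose pale open plastic beaker, 48 mm across, 52 mm high, standing beside the jig; origin at the centre of its underside. To be left alone.
- bowl: Loose small dark steel bowl, 68 mm across, 45 mm high, standing beside the jig; origin at the centre of its underside. To be left alone.
Things that resemble listed ones, but are neither listed nor needed, are in the scene too. There is more than one size of the part that bears panel_lead; the job needs the smaller.

How it is judged:
By the outcome, as a careful person would: the job done as asked, in the order asked, and still so for the second after the job is handed in, with the robot touching nothing.
It also fails if it takes over 48 s, if anything falls off the work surface, if the arm or the gripper's body presses on something with over 40 N, if the wrist force passes 120 N, or if a joint passes its speed limit or range.

ROBOT

A 7-joint arm with a two-finger parallel gripper is mounted at the origin on the work surface. World frame = base frame: x ahead of the robot, y to its left, z up, the work surface at z = 0. Lengths are in m, angles in rad, forces in N, time in s.
With the tool pointing down it reaches from about 0.4 to 0.75 m from the base axis. Payload 19.5 kg.
Tool frame: the origin (TCP) lies at the very end of the fingers, on their centre line; the grasp point (between the pads) lies 19 mm behind it; z points along the fingers, y is the line along which they close (so a half turn about z gives the same grasp; the last joint's range is limited). The gripper opens to 85 mm and grips with 20 to 120 N. Pads are 22 mm wide; open, the fingers measure 114 mm over their backs; the gripper's body (76 mm by 85 mm) begins 54 mm behind the grasp point. The pads swing forward as they close: fully open they stand 13 mm farther back than shut.
Start: joints at [-1.222, 0.707, -0.028, 1.485, 0.022, 0.951, -0.075], TCP at [0.219, 0.532, 0.231] pointing down, gripper open.
Joint ranges: [-2.71, 2.71], [-0.32, 2.16], [-1.57, 1.52], [0, 2.45], [-1.46, 4.6], [0, 2.02], [-2.83, 2.83]. Speed limits (rad/s): [1.89, 1.89, 2.57, 2.57, 3.01, 3.01, 3.01].

INTERFACE

Orientations are given as a rotation vector (axis times angle).
In Python, from workcell import robot gives the robot as it stands. The module is installed in compiled form; this text tells all that it offers.
- The arm moves only by the shell command python3 -m pendant 'ROWS' [FORCE]. ROWS is JSON, a list of rows, each a list of 5 numbers: the finger opening in m, from 0 to 0.0854, then the shift along the world's x, y, z in m, then the turn about the world's z in degrees. A call has 1 to 20 rows; each row is the pose to reach, as a shift and turn from the pose commanded when the call began; what a row does not reach only later rows make up. A row lasts 1/10 s, in which the tool goes at most 50 mm and 8.59 degrees, less where a joint would pass 70% of its speed; a pose out of reach is approached as far as the arm can. A call with a gripper value outside its range is refused whole. The fingers move at their own pace and stop on an object; FORCE is the grip in N (left out, the last holds). Time passes only in rows, so rows that repeat a pose let the fingers close. It gives the time, the measured TCP pose, the force, the opening and the grip force at its end, in the units of the state.
- robot.read_state(): the state, without advancing time (a new reading comes with each control period).
- robot.grab_frame(name): name is "scene" or "top" or "wrist"; returns (picture, depth): 480x640x3 uint8, red, green, blue; 480x640 float32, m along the optical axis (not along the pixel's ray), 0 where there is no reading.
- robot.camera_params(name): a dict with "K" (3x3 intrinsics, pixels), "extrinsics" (4x4, takes a point from camera to world coordinates); the wrist camera has in their place "tool_from_camera" (4x4, takes a point from camera to tool coordinates, whose origin is the TCP and whose axes are the flange's). Camera axes: x right, y down, z forward; pixel columns grow to the right and rows downward; lengths in m; the calibration is good to about 2 mm. A picture is of the moment at which its call begins: read the wrist's pose just before it. camera_params takes no time and is no camera call.
- robot.hand_in(): hands the job in; it is judged then, once.
The state is a dict: "t": time; "q": joint angles; "joint_velocities": joint speeds; "effort": joint torques, N m; "tcp_pos": TCP position; "orientation": TCP orientation; "force": force on the tool from outside, world axes, zero at the start; "wrist_torque": the same for the moment, N m; "width": finger opening in m; "finger_force": force on a finger pad.
Only numpy, scipy, OpenCV 4.12 (cv2) and the standard library are available. Lean on these libraries where they do the work, as an engineer would, in place of code of your own. Each camera call takes 0.05 s, during which the arm holds its last target. There are 200 camera calls.

## Working session

There is one attempt and no reset: what is moved stays moved. The work goes in short steps, Python scripts to look and compute and a shell command to move; the robot and the scene stay as the last step left them, time stands still between calls to the robot, and variables do not carry over. Pictures are saved under pics/ and viewed, at most 10 in all, crops included, and the job is handed in when it is done.

```bash
mkdir -p pics; cat > h.py <<'E'
import numpy as np,cv2
from workcell import robot
def grab(n):
    im,d=robot.grab_frame(n); cv2.imwrite(f'pics/{n}.png',im[:,:,::-1]); np.savez(f'{n}.npz',im=im,d=d)
def world(n,px,z=None):
    p=robot.camera_params(n);K=np.array(p['K']);E=np.array(p['extrinsics']);d=np.load(n+'.npz')['d']
    out=[]
    for u,v in px:
        r=np.linalg.inv(K)@[u,v,1]
        if z is None:
            q=d[int(v)-1:int(v)+2,int(u)-1:int(u)+2];q=np.median(q[q>0]) if (q>0).any() else np.nan
            P=E[:3,:3]@(r*q)+E[:3,3]
        else:
            w=E[:3,:3]@r;P=E[:3,3]+w*(z-E[2,3])/w[2]
        out.append(P)
    return np.array(out)
E
python3 - <<'E'
from h import *
grab('top');grab('scene');s=robot.read_state();print(s['t'],s['tcp_pos'],s['orientation'],s['width'])
E
```

```text
0.1 [0.21895368 0.53144124 0.23089995] [-6.09952533e-01 -3.08165871e+00  1.45346939e-03] 0.08573767269467282
```

View pics/top.png

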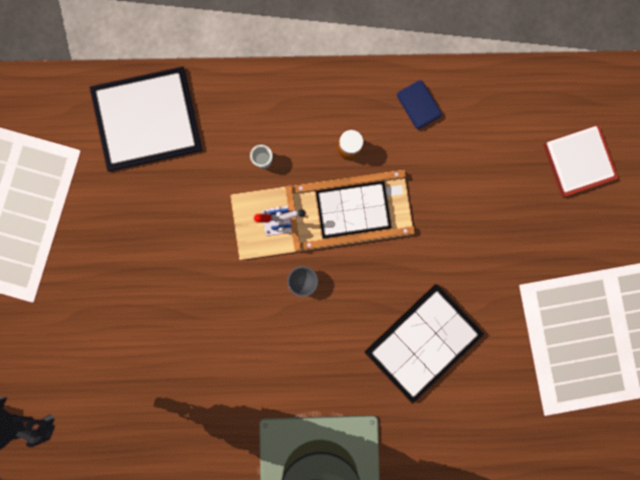

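View pics/scene.png

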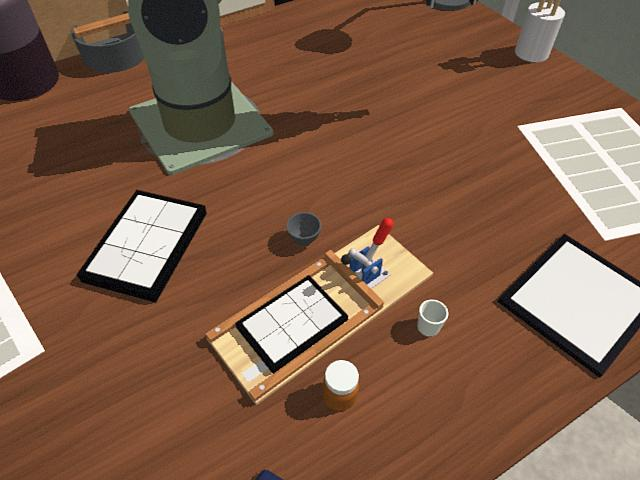

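The top view shows three candidates: the leafed panel in the jig at (353,210), a larger leafed panel at (425,343), and a plain white framed board at (147,118). The one in the jig is the smaller leafed panel and lies in the channel, so it's the one meant. The clamp handle is at (262,217), jar (351,143), beaker (261,156) and bowl (303,282). I'll confirm in an enlarged crop.

```bash
python3 - <<'E'
from h import *
im=cv2.imread('pics/top.png');cv2.imwrite('pics/c.png',cv2.resize(im[160:270,225:425],None,fx=4,fy=4,interpolation=cv2.INTER_CUBIC))
print(robot.camera_params('top'))
print(world('top',[(351,143),(261,156),(303,282),(262,217),(353,210),(425,343)]).round(3))
E
```

```text
{'K': array([[570.80156244,   0.        , 323.13238909],
       [  0.        , 570.80156244, 241.76499646],
       [  0.        ,   0.        ,   1.        ]]), 'extrinsics': array([[-0.02364612, -0.99838648,  0.0516266 ,  0.45790742],
       [-0.99954485,  0.02264272, -0.01993487,  0.00620963],
       [ 0.01873374, -0.05207449, -0.99846747,  1.30974232],
       [ 0.        ,  0.        ,  0.        ,  1.        ]])}
[[ 0.737 -0.085  0.075]
 [ 0.726  0.119  0.005]
 [ 0.435  0.028  0.006]
 [ 0.573  0.108  0.135]
 [ 0.594 -0.088  0.03 ]
 [ 0.292 -0.242  0.027]]
```

View pics/c.png

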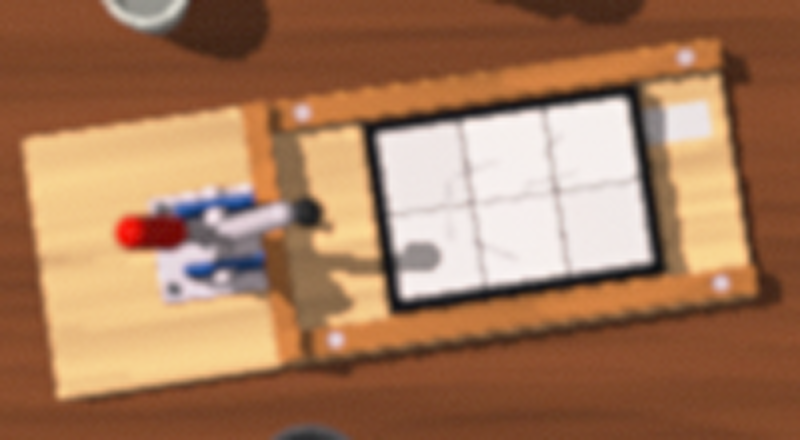

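The crop confirms it: a leafed panel in the channel with corners (366,125), (395,312), (663,270), (637,86). The stop bar is at about x=270–300, and the red handle end at (130,232). Next I'll compute the jig pose.

```bash
python3 - <<'E'
from h import *
f=lambda l,z:world('top',[(225+u/4,160+v/4) for u,v in l],z)[:,:2]
a=f([(22,138),(58,398)],.012); b=f([(720,40),(757,297)],.024); p=f([(366,125),(395,312),(663,270),(637,86)],.030); h=f([(130,232)],.135)
# jig coords: a: (+-75,200), b:(+-73,-200). jig x: x cross y = z; y~world +y => jig x ~ world +x (top of image)
src=np.array([[75,200],[-75,200],[73,-200],[-73,-200]])/1000.;dst=np.vstack([a,b])
sc=src-src.mean(0);dc=dst-dst.mean(0)
th=np.arctan2((sc[:,0]*dc[:,1]-sc[:,1]*dc[:,0]).sum(),(sc*dc).sum());R=np.array([[np.cos(th),-np.sin(th)],[np.sin(th),np.cos(th)]])
t=dst.mean(0)-R@src.mean(0)
print(np.degrees(th),t,'res',(dst-src@R.T-t).round(4).tolist())
J=lambda P:((P-t)@R*1000).round(1)
print('panel jig',J(p).tolist(),'handle',J(h));W=lambda x,y:(R@[x/1000,y/1000]+t).round(4)
print('trail',W(0,J(p)[2:,1].mean()),'trail final',W(0,-100),'hinge',W(0,95),'handle end',W(0,141), 'dir',R[:,1])
s=world('top',[(351,143)],.075);k=world('top',[(261,156)],.052);o=world('top',[(303,282)],.045);print('jar',s,J(s[:,:2]),'bk',k,J(k[:,:2]),'bowl',o,J(o[:,:2]))
from scipy.spatial.transform import Rotation as Ro
print(Ro.from_rotvec(robot.read_state()['orientation']).as_matrix().round(3))
E
```

```text
6.713779945044891 [ 0.58680606 -0.01903226] res [[-0.0002, 0.0006], [0.0001, 0.0], [0.0011, -0.0006], [-0.0009, 0.0]]
panel jig [[52.7, 5.8], [-54.1, 4.5], [-51.7, -148.4], [53.6, -149.1]] handle [[-1.000e-01  1.368e+02]]
trail [ 0.6042 -0.1668] trail final [ 0.5985 -0.1183] hinge [0.5757 0.0753] handle end [0.5703 0.121 ] dir [-0.1169096   0.99314256]
jar [[ 0.73672307 -0.08453707  0.075     ]] [[141.2 -82.6]] bk [[0.71664647 0.11449442 0.052     ]] [[144.6 117.4]] bowl [[0.43531374 0.02754368 0.045     ]] [[-145.   64.]]
[[-0.925  0.381 -0.   ]
 [ 0.381  0.925 -0.001]
 [-0.    -0.001 -1.   ]]
```

```bash
python3 -m pendant '[[0,0.05,-0.095,0,-6],[0,0.1,-0.19,0,-14],[0,0.15,-0.284,0,-22],[0,0.2,-0.379,0,-30],[0,0.25,-0.474,0,-38],[0,0.3,-0.568,0,-46],[0,0.35,-0.663,0,-54],[0,0.39,-0.739,0,-61],[0,0.39,-0.739,0,-61],[0,0.39,-0.739,0,-61],[0,0.39,-0.739,0,-61],[0,0.39,-0.739,0,-61],[0,0.39,-0.739,0,-61],[0,0.39,-0.739,0,-61],[0,0.39,-0.739,0,-61],[0,0.39,-0.739,0,-61],[0,0.39,-0.739,0,-61],[0,0.39,-0.739,0,-61],[0,0.39,-0.739,0,-61],[0,0.39,-0.739,0,-61]]'
```

```text
t: 2.1
tcp_pos: [0.6089, -0.2062, 0.2312]
orientation: [-2.088, -2.346, -0.0]
force: [0.3, 0.6, -0.5]
width: -0.0002
finger_force: 0.0
```

```bash
python3 -m pendant '[[0,0,0,-0.05,0],[0,0,0,-0.1,0],[0,0,0,-0.15,0],[0,0,0,-0.18,0],[0,0,0,-0.2,0],[0,0,0,-0.213,0],[0,0,0,-0.213,0],[0,0,0,-0.213,0],[0,0,0,-0.213,0]]' && python3 - <<'E'
from h import *
grab('scene');im=cv2.imread('pics/scene.png');cv2.imwrite('pics/s2.png',cv2.resize(im[150:420,150:470],None,fx=2.2,fy=2.2))
E
```

```text
t: 3.0
tcp_pos: [0.6097, -0.2074, 0.0197]
orientation: [2.088, 2.345, 0.001]
force: [-0.5, -0.2, -0.3]
width: 0.0003
finger_force: 0.0
```

View pics/s2.png

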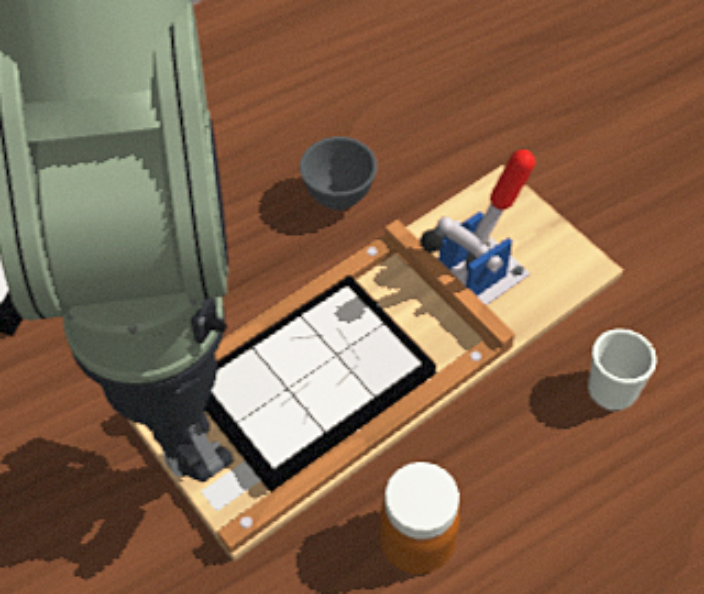

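The closed fingers stand in the channel behind the panel's trailing end (crop about 205,460) and touch neither rail. I'll push slowly along jig +y.

```bash
python3 -m pendant '[[0,-0.0012,0.01,-0.001,0],[0,-0.0023,0.02,-0.001,0],[0,-0.0029,0.025,-0.001,0],[0,-0.0035,0.03,-0.001,0],[0,-0.0041,0.035,-0.001,0],[0,-0.0047,0.04,-0.001,0],[0,-0.0053,0.045,-0.001,0],[0,-0.0058,0.05,-0.001,0],[0,-0.0064,0.055,-0.001,0],[0,-0.007,0.06,-0.001,0],[0,-0.0076,0.065,-0.001,0],[0,-0.0076,0.065,-0.001,0]]'
```

```text
t: 4.25
tcp_pos: [0.6013, -0.1412, 0.0172]
orientation: [-2.088, -2.346, -0.0]
force: [-0.2, -0.2, -0.2]
width: -0.0
finger_force: 0.0
```

```bash
python3 -m pendant '[[0,-0.0004,0.003,0,0],[0,-0.0007,0.006,0,0],[0,-0.0011,0.009,0,0]]'; python3 -m pendant '[[0,-0.0002,0.002,0,0],[0,-0.0005,0.004,0,0]]';python3 -m pendant '[[0,-0.0002,0.002,0,0],[0,-0.0002,0.002,0,0]]'
```

```text
t: 4.55
tcp_pos: [0.6002, -0.1331, 0.0171]
orientation: [-2.09, -2.345, 0.0]
force: [-0.3, -1.4, -0.2]
width: 0.0001
finger_force: 0.7
t: 4.75
tcp_pos: [0.6002, -0.13, 0.0174]
orientation: [2.089, 2.344, -0.0]
force: [4.0, -11.2, -1.7]
width: -0.0001
finger_force: 5.6
t: 4.95
tcp_pos: [0.6007, -0.1298, 0.0178]
orientation: [2.088, 2.341, -0.001]
force: [5.7, -13.6, -1.8]
width: 0.0005
finger_force: 7.2
```

```bash
python3 - <<'E'
from h import *
grab('scene');im=cv2.imread('pics/scene.png');cv2.imwrite('pics/s3.png',cv2.resize(im[200:400,200:440],None,fx=3,fy=3,interpolation=cv2.INTER_CUBIC))
E
```

```text
(no output)
```

View pics/s3.png

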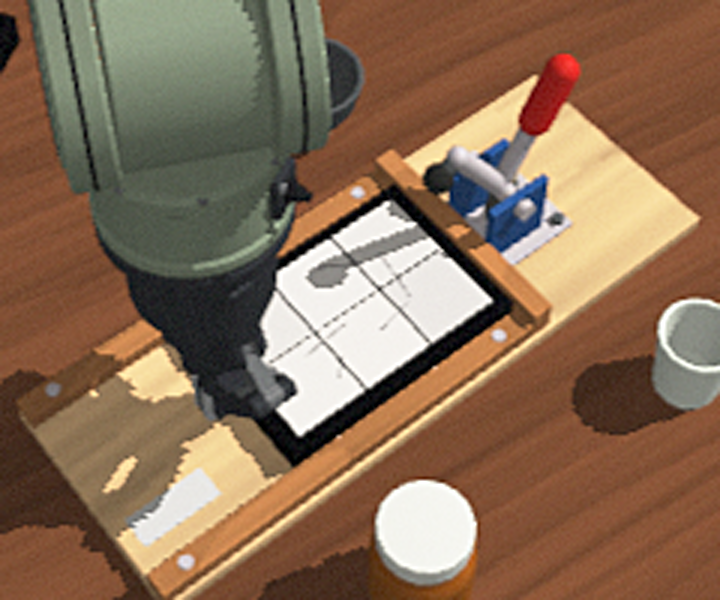

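The panel's leading end is flush with the stop, and the force has risen to 14 N. I'll press once more to square it, then back off and rise.

```bash
python3 -m pendant '[[0,-0.0003,0.003,0,0],[0,-0.0003,0.003,0,0]]'; python3 -m pendant '[[0,0.001,-0.01,0,0],[0,0.0023,-0.025,0,0],[0,0.0023,-0.025,0.04,0],[0,0.0023,-0.025,0.09,0],[0,0.0023,-0.025,0.14,0],[0,0.0023,-0.025,0.19,0],[0,0.0023,-0.025,0.23,0],[0,0.0023,-0.025,0.23,0],[0,0.0023,-0.025,0.23,0]]'
```

```text
t: 5.2
tcp_pos: [0.6012, -0.1294, 0.0183]
orientation: [2.087, 2.336, -0.003]
force: [10.7, -27.3, -1.9]
width: -0.0001
finger_force: 14.0
t: 6.1
tcp_pos: [0.6016, -0.1497, 0.2477]
orientation: [2.09, 2.345, 0.001]
force: [-0.1, 0.5, -0.3]
width: -0.0002
finger_force: 0.0
```

```bash
python3 -m pendant '[[0,-0.005,0.045,0,0],[0,-0.01,0.09,0,0],[0,-0.016,0.135,0,0],[0,-0.021,0.18,0,0],[0,-0.026,0.225,0,0],[0,-0.031,0.27,0,0],[0,-0.037,0.32,0,0],[0,-0.037,0.32,0,0],[0,-0.037,0.32,0,0],[0,-0.037,0.32,-0.04,0],[0,-0.037,0.32,-0.08,0],[0,-0.037,0.32,-0.12,0],[0,-0.037,0.32,-0.136,0],[0,-0.037,0.32,-0.136,0],[0,-0.037,0.32,-0.136,0]]' && python3 - <<'E'
from h import *
grab('scene');im=cv2.imread('pics/scene.png');cv2.imwrite('pics/s4.png',cv2.resize(im[160:400,200:500],None,fx=2.5,fy=2.5,interpolation=cv2.INTER_CUBIC))
E
```

```text
t: 7.6
tcp_pos: [0.565, 0.1695, 0.1117]
orientation: [2.091, 2.344, -0.001]
force: [-0.6, -0.4, 0.1]
width: 0.0001
finger_force: 0.0
```

View pics/s4.png

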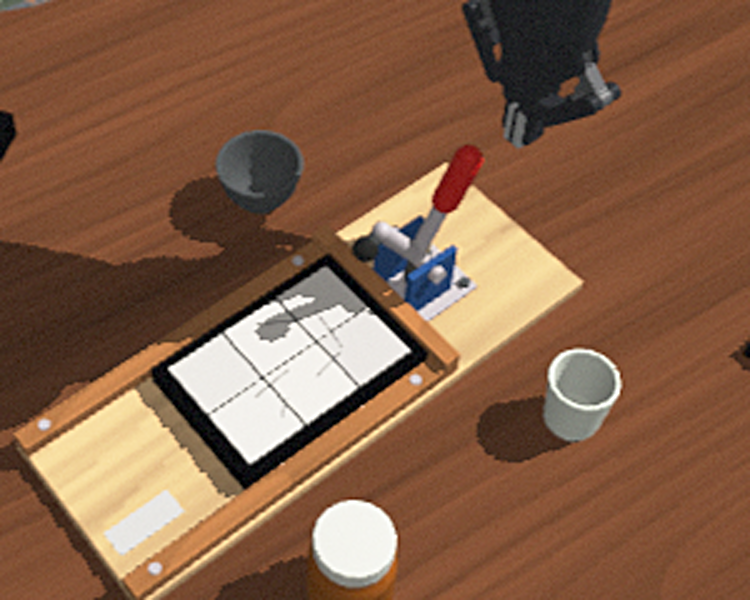

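The panel sits against the stop, with its lead edge running along the bar from (335,255) to (430,350). The fingers are behind the red handle at (465,155). Now I'll push the handle towards jig -y.

```bash
python3 -m pendant '[[0,0.0012,-0.01,0,0],[0,0.0023,-0.02,0,0],[0,0.0035,-0.03,0,0],[0,0.0044,-0.038,0,0],[0,0.0053,-0.045,0,0],[0,0.0061,-0.052,0,0],[0,0.0069,-0.059,0,0]]'; python3 -m pendant '[[0,0.0008,-0.007,0,0],[0,0.0016,-0.014,0,0],[0,0.0023,-0.02,0,0],[0,0.003,-0.026,0,0],[0,0.003,-0.026,0,0]]';  python3 - <<'E'
from h import *
grab('scene');im=cv2.imread('pics/scene.png');cv2.imwrite('pics/s5.png',cv2.resize(im[160:400,200:500],None,fx=2.5,fy=2.5,interpolation=cv2.INTER_CUBIC))
E
```

```text
t: 8.35
tcp_pos: [0.5717, 0.1111, 0.1115]
orientation: [-2.09, -2.346, -0.001]
force: [-0.1, 2.5, 2.2]
width: 0.0002
finger_force: 1.0
t: 8.85
tcp_pos: [0.5746, 0.0845, 0.1113]
orientation: [2.091, 2.344, -0.001]
force: [0.4, 0.3, 0.6]
width: -0.0003
finger_force: 0.0
```

View pics/s5.png

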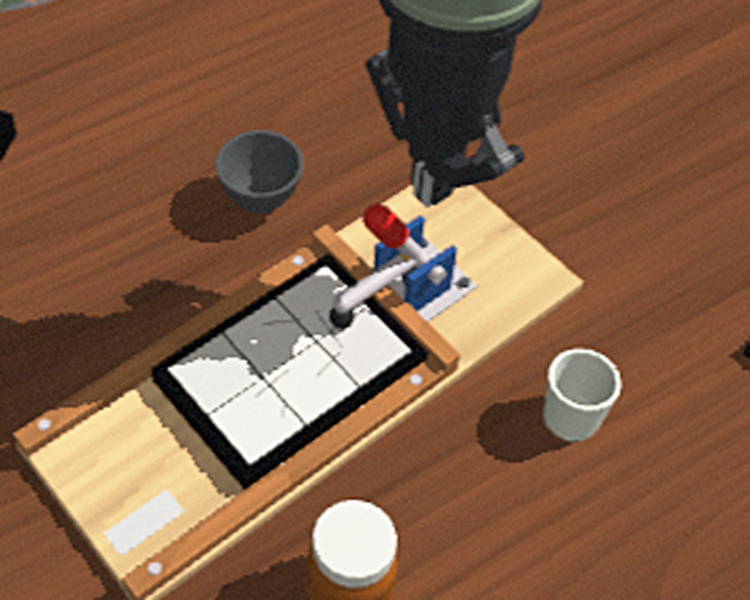

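The clamp has snapped over. The handle leans to jig -y (385,225) and the pad is on the panel (340,315). Next I'll back away and rise clear.

```bash
python3 -m pendant '[[0,-0.004,0.04,0,0],[0,-0.009,0.08,0,0],[0,-0.009,0.08,0.05,0],[0,-0.009,0.08,0.1,0],[0,-0.009,0.08,0.14,0],[0,-0.009,0.08,0.14,0],[0,-0.009,0.08,0.14,0]]'; python3 - <<'E'
from h import *
grab('scene');im=cv2.imread('pics/scene.png');cv2.imwrite('pics/s6.png',cv2.resize(im[200:360,240:440],None,fx=4,fy=3.7,interpolation=cv2.INTER_CUBIC))
E
```

```text
t: 9.6
tcp_pos: [0.5654, 0.1661, 0.2517]
orientation: [2.089, 2.346, 0.001]
force: [0.4, 0.0, -0.7]
width: -0.0002
finger_force: 0.0
```

View pics/s6.png

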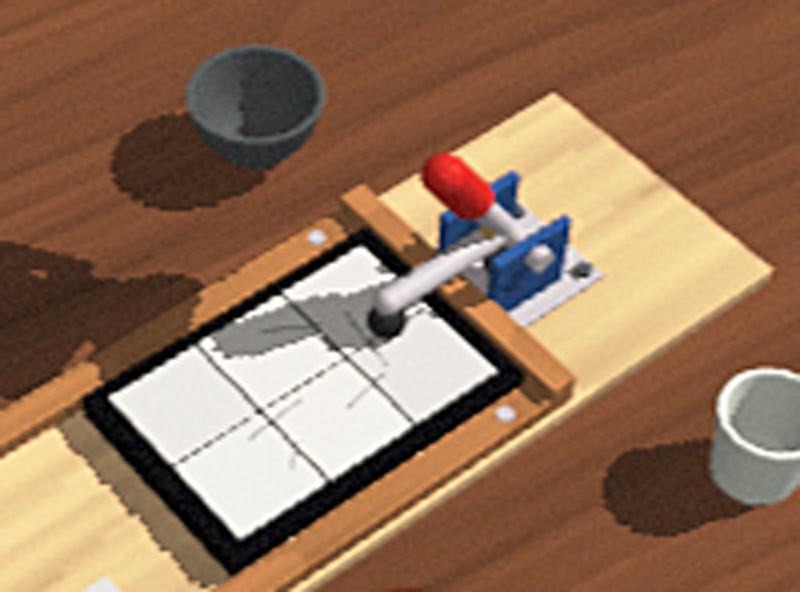

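The clamp is down with its pad on the panel (385,320), the panel is still flush with the stop, and the arm is clear.

```bash
python3 -c "from workcell import robot;print(robot.hand_in())"
```

```text
the job is handed in; nothing more can be done
None
```

The panel is seated against the stop and the clamp has snapped down and is holding it; the jar, beaker and bowl were not touched, the arm is clear, and I handed the job in at about 9.7 s.

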